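# Brake lever check on a field cable reel

## Task

Check the hand brake of the empty cable reel: with a fingertip, push the knob of the small transport prop so that it swings to the left, right out from behind the brake lever; then press the lever in towards the carrying bar with the backs of the fingers until the brake bites and the lever comes up firm, short of the bar. Finish still holding it there with a firm, steady push, so that I can gauge the gap that is left. Pinch nothing, keep the fingers off the bar, and leave the things standing around alone.

Things in the scene. Friction and masses are not known exactly. Their poses are not given: they have to be found in the camera images.
- reel: Grey tube cable reel with an empty black drum (170 mm), fixed, 220 deep (x) x 290 wide (y, with the crank at the right) x 265 mm high. Origin under its middle on the bench; x points to its rear, y to its left along the bar, z up. The tops of bar, lever and brackets lie at z 260-270 mm; nothing but the prop's knob stands higher.
- carrying_bar: Round bar along y on top of the reel, axis 250 mm above the bench; black rubber sleeve of 27 mm diameter from y -90 to +6 mm. Origin in the middle of the bar, axes as the reel's. The fingers must not press on it.
- brake_lever (a joint): Brake lever: aluminium blade 9 mm thick, 20 mm high (z 240-260), in front of the bar on the robot's side, on a vertical pin at its left end (x -30, y 80 mm in the reel's frame). 0 = at rest, grows as it swings towards the bar; 0.31 would touch it. Spring: 1-3 N at the blade. The brake bites at about 0.12 to 0.22, elsewhere each time, and gives a little; firm is 6 N and more, 10-15 N is right, over 25 N too much.
- lever_press (a point): Point to press: on the blade's front face (the one away from the bar), at half height, 120 mm to the right of the pin and 30 mm from the blade's free end. x points from this face into the blade and on towards the bar, y to the left along the blade, z up; turns with the lever. At rest the blade's rear face is 46 mm from the sleeve.
- prop (a joint): Transport prop: steel finger 30 mm long on a vertical pin (x -28, y 22 mm in the reel's frame) between lever and bar. Near 0 it points at the lever (turned 0.17 rad to the right of the reel's -x), its nose 3 mm behind the blade, and blocks it. It grows as the knob goes to the reel's left (clockwise from above), to a stop at 1.55; aside from 1.15. It stays where left; some 2 N on the knob moves it.
- prop_knob (a point): Middle of the free part of the prop's upright black knob, 12 mm in diameter, 20 mm from the prop's pin, reaching from 260 to 294 mm above the bench (this point: 280 mm). x points from the knob to the prop's pin when seen from above, y to the left of that, z up; turns with the prop.
- probe_cup: Grey open cup, 60 mm wide, 76 mm high, loose in front of the reel; origin under its middle. Leave alone.
- small_flask: Small clear conical flask, 44 mm wide, 60 mm high, loose in front of the reel; origin under its middle. Leave alone.
- stirbar_jar: Small clear jar with a grey lid, 53 mm wide, 48 mm high, loose to the left of the reel; origin under its middle. Leave alone.

How it is judged (in metres and radians):
On the way, in this order (a step that is already met when the one before it is completed fails the run):
1. the prop is swung out from behind the lever (value of joint prop above 1.15 rad), for 0.2 s.
2. the lever is pressed in until it comes up firm on the brake (value of joint prop above 1.15 rad and value of joint brake_lever between 0.08 and 0.295 rad and contact force between the fingers and brake_lever between 6 and 25 N and velocity of joint brake_lever between -0.05 and 0.05 rad/s), for 0.5 s.
At the end, for the whole second after the job is handed in: The prop is swung aside (past 1.15 rad) and the fingers hold the lever still and in on its brake (0.08 to 0.295 rad) with 6 to 25 N, off the bar; nothing standing around has moved more than 30 mm (all of step 2 and distance of each of probe_cup, small_flask, stirbar_jar from where it was at the start of the episode below 0.03 m); the arm keeps its last pose, push and grip.
It fails at once if the fingers squeeze or press on the carrying bar (contact force between the fingers and carrying_bar above 2 N).
It fails at once if the lever is pinched, or pressed from between open fingers rather than with their backs (contact force between the fingers and brake_lever above 1.5 N and x of the grasp point in the frame of lever_press above 0 m).
It fails at once if the knob of the prop is pinched (contact force between the fingers and prop above 0.5 N and horizontal distance between the grasp point and prop_knob below 0.005 m).
It fails at once if the lever is forced with more than 35 N (contact force between the fingers and brake_lever above 35 N).
It fails at once if a thing standing around is knocked or moved (distance of any of probe_cup, small_flask, stirbar_jar from where it was at the start of the episode above 0.03 m).
It also fails if it takes over 48 s, if anything falls off the work surface, if the arm or the gripper's body presses on something with over 40 N, if the wrist force passes 120 N, or if a joint passes its speed limit or range.

## Robot

A 6-joint arm with a two-finger parallel gripper is mounted at the origin on a cart in front of the work surface, level with it; the furniture and walls round the work are solid. World frame = base frame: x ahead of the robot, y to its left, z up, the work surface at z = 0. Lengths are in m, angles in degrees, forces in N, time in s.
With the tool pointing down it reaches from about 0.35 to 0.875 m from the base axis. Payload 4.2 kg.
Tool frame: the origin (TCP) lies on the centre line of the jaws, within the pads' length; the fingertips stand 11 mm ahead of it and the grasp point (between the pads) lies 8 mm behind it; z points along the fingers, y is the line along which they close (so a half turn about z gives the same grasp; the last joint's range is limited). The gripper opens to 87 mm and grips with 3 to 60 N. Pads are 19 mm wide; open, the fingers measure 117 mm over their backs; the gripper's body (75 mm by 190 mm) begins 51 mm behind the grasp point.
Start: joints at [-58.579, 22.042, 0.453, 0, -68.411, -14.817], TCP at [0.179, -0.599, 0.234] pointing down, gripper open.
Joint ranges: [-179.83, 179.83], [-69.29, 118.12], [-61.27, 80.66], [-181.25, 117.63], [-171.15, -9.14], [-177.46, 177.46]. Speed limits (degrees/s): [159.86, 159.86, 180, 180, 180, 180].

## Interface

Orientations are given as a 3x3 rotation matrix whose columns are the frame's x, y, z axes.
In Python, from station import r gives the robot as it stands.
- The arm moves only by the tool servo_tool, never from a script. Its argument "commands" is a list that holds one entry, the list of rows, each a list of 7 numbers: the closure, from 0 (fully open) to 1 (shut), then the shift along the tool's x, y, z in mm, then the turn, a rotation vector about the tool's x, y, z in rad. In form: [[[claw, x, y, z, ax, ay, az], ...]]. A call has exactly 5 rows; each row is the pose to reach, as a shift and turn from the pose commanded when the call began, along the tool's axes at that moment; what a row does not reach only later rows make up. A row lasts 1/10 s, in which the tool goes at most 50 mm and 8.59 degrees, less where a joint would pass 70% of its speed; a pose out of reach is approached as far as the arm can. A call with a gripper value outside its range is refused whole. The fingers move at their own pace and stop on an object; the grip force is fixed at half the most. Time passes only in rows, so rows that repeat a pose let the fingers close, or fill a call up. It gives the time, the measured TCP pose, the force, the opening and the grip force at its end, in the units of the state.
- r.sense(): the state, without advancing time (a new reading comes with each control period).
- r.capture(name): name is "side" or "top"; returns a dict with "pixels" (420x560x3 uint8, red, green, blue), "camera_matrix" (3x3 intrinsics, pixels), "R" (3x3) and "t" (3): a world point X has camera coordinates R X + t. Camera axes: x right, y down, z forward; pixel columns grow to the right and rows downward; lengths in m; the calibration is good to about 2 mm. A picture is of the moment at which its call begins. There is no depth.
- r.finish_job(): hands the job in; it is judged then, once.
The state is a dict: "time_s": time; "joints": joint angles; "joint_velocities": joint speeds; "effort": joint torques, N m; "tcp_pos": TCP position; "ee_rot": TCP orientation; "wrist_force": force on the tool from outside, world axes, zero at the start; "moment": the same for the moment, N m; "gripper_width": opening from 0.0 (shut) to 1.0 (fully open); "gripper_force": force on a finger pad.
Only numpy, scipy, OpenCV 4.12 (cv2) and the standard library are available. Lean on these libraries where they do the work, as an engineer would, in place of code of your own. Each camera call takes 0.05 s, during which the arm holds its last target. There are 200 camera calls.

## Working session

There is one attempt and no reset: what is moved stays moved. The work goes in short steps, Python scripts to look and compute and a tool call to move; the robot and the scene stay as the last step left them, time stands still between calls to the robot, and variables do not carry over. Pictures are saved under pics/ and viewed, at most 10 in all, crops included, and the job is handed in when it is done.

Besides the shell and the picture viewer there is one more tool, called by a JSON object that holds its "method" and its "body", one argument or row to a line. servo_tool: Moves the arm, as the interface text tells. Its arguments: {"type":"object","properties":{"commands":{"type":"array","items":{"type":"array","items":{"type":"array","items":{"type":"number"}}}}},"required":["commands"]}

```bash
mkdir -p pics; python3 - <<'E'
from station import r
import cv2,numpy as np
s=r.sense();print(s)
for n in("side","top"):
    c=r.capture(n);cv2.imwrite(f"pics/{n}0.png",c["pixels"][:,:,::-1]);np.savez(f"{n}0.npz",**c)
    print(n,c["camera_matrix"].tolist(),np.round(c["R"],4).tolist(),c["t"], -np.array(c["R"]).T@c["t"])
E
```

```text
{'time_s': 0.0, 'joints': array([-5.85789617e+01,  2.20912823e+01,  3.79324357e-01, -2.86867043e-02,
       -6.84124148e+01, -1.48174814e+01]), 'joint_velocities': array([-0.05854133,  0.01883258,  0.02214943,  0.0138796 , -0.05744748,
       -0.03569203]), 'effort': array([ 5.38495260e-04, -3.90663922e+01,  1.87401706e+01,  4.21991497e+00,
        1.09726682e-02, -2.07678090e-04]), 'tcp_pos': array([ 0.17844932, -0.59836958,  0.23245178]), 'ee_rot': array([[-9.58357564e-01, -2.85570027e-01, -7.34331640e-04],
       [-2.85570951e-01,  9.58355280e-01,  2.09506741e-03],
       [ 1.05462148e-04,  2.21752748e-03, -9.99997536e-01]]), 'wrist_force': array([-0.62449431, -0.82675802, -0.18537062]), 'moment': array([-0.04227411,  0.02780845, -0.00643465]), 'gripper_force': 0.0, 'gripper_width': 1.0016584069977965}
side [[541.0960873727419, 0.0, 273.86364296852395], [0.0, 541.0960873727419, 208.73842228713372], [0.0, 0.0, 1.0]] [[-0.973, -0.2302, -0.0136], [-0.1763, 0.7805, -0.5997], [0.1487, -0.5812, -0.8001]] [0.53276173 0.14908567 1.19928416] [0.36635677 0.70328739 1.05617879]
top [[537.860236998064, 0.0, 282.62841197547834], [0.0, 537.860236998064, 202.040025970451], [0.0, 0.0, 1.0]] [[-0.0298, -0.9993, -0.0234], [-0.9899, 0.0327, -0.1382], [0.1389, 0.0191, -0.9901]] [0.0969174  0.51600023 1.19284381] [0.34803142 0.05722179 1.25464153]
```

View pics/top0.png

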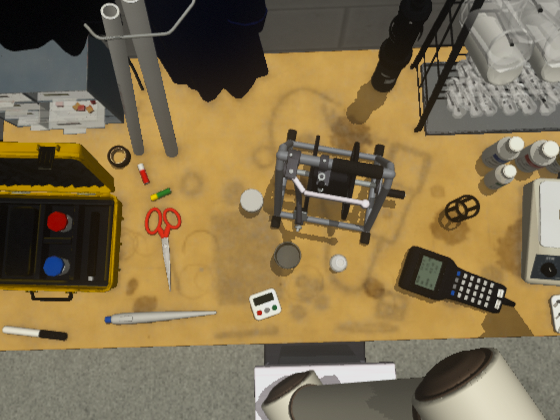

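View pics/side0.png

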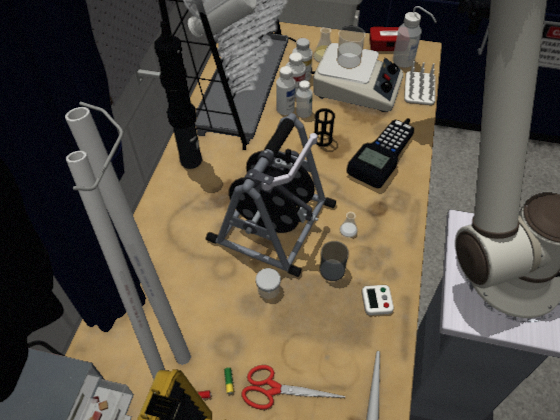

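The top view shows the reel at about (275-400, 130-240), with the lever as the bright strip from (292,180) to (366,204). The cup is at (287,256), the flask at (338,263) and the jar at (251,200). I'll zoom in on the reel.

```bash
python3 - <<'E'
import cv2,numpy as np
a=cv2.imread("pics/top0.png")[125:245,262:412];b=cv2.imread("pics/side0.png")[110:230,205:355]
cv2.imwrite("pics/z0.png",np.vstack([cv2.resize(a,None,fx=2.4*1.0,fy=2.4,interpolation=3) for a in(a,b)])) if 0 else cv2.imwrite("pics/zt.png",cv2.resize(a,None,fx=5,fy=5,interpolation=2))
cv2.imwrite("pics/zs.png",cv2.resize(b,None,fx=5,fy=5,interpolation=2))
E
```

```text
(no output)
```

View pics/zt.png

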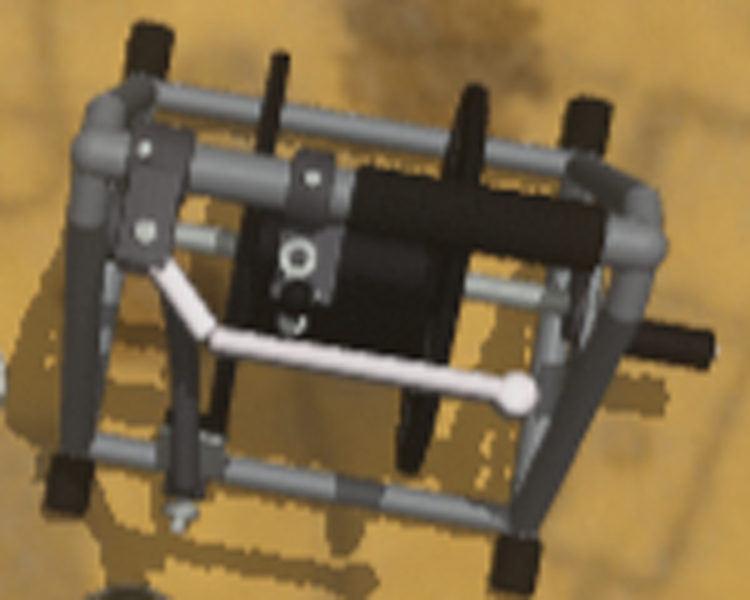

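View pics/zs.png

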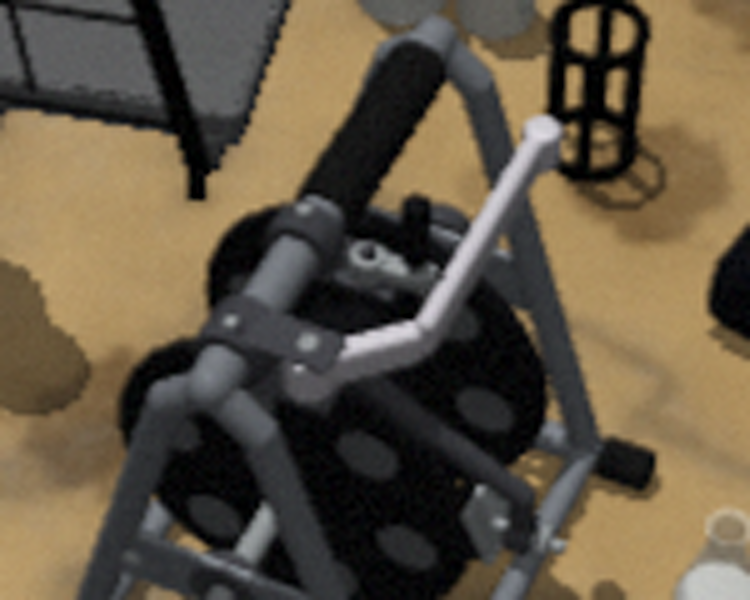

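The zooms show, in top-zoom pixels:
- lever pin bolt (145,232)
- blade elbow (210,335) and blade end (518,395)
- sleeve from (360,198) to (605,232)
- prop pin (298,258), with the black knob in front of it at about (297,295)

In the side zoom the knob top is at (417,203), the lever bolt at (310,342) and the blade end at (543,130).

```bash
cat > h.py <<'E'
import numpy as np
C={n:dict(np.load(f"{n}0.npz")) for n in("side","top")}
def ray(n,p):
    c=C[n];d=c["R"].T@np.linalg.solve(c["camera_matrix"],[p[0],p[1],1]);return -c["R"].T@c["t"],d
def onz(n,p,z):
    o,d=ray(n,p);return o+d*(z-o[2])/d[2]
def two(p,q):
    o1,d1=ray("top",p);o2,d2=ray("side",q)
    k=np.linalg.lstsq(np.c_[d1,-d2],o2-o1,rcond=None)[0];a=o1+k[0]*d1;b=o2+k[1]*d2
    return (a+b)/2,np.linalg.norm(a-b)
def proj(n,X):
    c=C[n];p=c["camera_matrix"]@(c["R"]@np.asarray(X)+c["t"]);return p[:2]/p[2]
zt=lambda u,v:((u+.5)/5-.5+262,(v+.5)/5-.5+125)
zs=lambda u,v:((u+.5)/5-.5+205,(v+.5)/5-.5+110)
E
python3 - <<'E'
from h import *
np.set_printoptions(precision=4,suppress=True)
for k,p,z in [("pinbolt",(145,232),.268),("elbow",(210,335),.26),("end",(518,395),.26),("sl6",(360,198),.25),("sl-90",(605,232),.25),("barL",(95,150),.25),("barR",(645,243),.25),("proppin",(298,258),.262),("knobtop",(295,293),.294),("brB2",(145,148),.268),("foot1",(150,50),.01),("foot2",(588,125),.01),("foot3",(68,485),.01),("foot4",(516,565),.01)]:
    print(k,onz("top",zt(*p),z))
for k,p,q in [("pinbolt",(145,232),(310,342)),("end",(518,395),(543,130)),("elbow",(210,335),(425,325)),("proppin",(298,258),(367,253)),("knobtop",(295,293),(417,203))]:
    print(k,two(zt(*p),zs(*q)))
# hypothesised reel pose from bar pin/bracket
P=onz("top",zt(145,232),.268)[:2]
for yaw in (-8,-10,-12):
    pass
a=onz("top",zt(95,150),.25)-onz("top",zt(645,243),.25);b=onz("top",zt(360,198),.25)-onz("top",zt(605,232),.25)
for d in(a,b):print("yaw",np.degrees(np.arctan2(-d[0],d[1])),np.linalg.norm(d))
import cv2
for n,pt,z in[("cup",(287,256),.076),("flask",(338,263),.06),("jar",(251,200),.048)]:print(n,onz("top",pt,z))
E
```

```text
pinbolt [0.5444 0.0596 0.268 ]
elbow [0.5059 0.0365 0.26  ]
end [ 0.4795 -0.0771  0.26  ]
sl6 [ 0.5583 -0.0225  0.25  ]
sl-90 [ 0.542  -0.1144  0.25  ]
barL [0.5805 0.0777 0.25  ]
barR [ 0.5372 -0.1293  0.25  ]
proppin [0.5337 0.0026 0.262 ]
knobtop [0.5149 0.006  0.294 ]
brB2 [0.5764 0.0586 0.268 ]
foot1 [0.6837 0.055  0.01  ]
foot2 [ 0.6399 -0.1503  0.01  ]
foot3 [0.4772 0.0998 0.01  ]
foot4 [ 0.4335 -0.1059  0.01  ]
pinbolt (array([0.5446, 0.0596, 0.2642]), np.float64(0.0011277446402306263))
end (array([ 0.4796, -0.0775,  0.257 ]), np.float64(0.0005580372678669668))
elbow (array([0.5051, 0.0365, 0.2582]), np.float64(0.0022147283849841015))
proppin (array([0.535 , 0.0022, 0.2548]), np.float64(4.232004884278945e-05))
knobtop (array([0.5147, 0.0059, 0.2925]), np.float64(0.0009794858182073287))
yaw -11.810364108176085 0.21145430588830935
yaw -10.071139805216328 0.09341422465588266
cup [0.3942 0.0739 0.076 ]
flask [ 0.376  -0.0377  0.06  ]
jar [0.5243 0.1521 0.048 ]
```

Findings (m, world):
- reel yaw about -12°
- prop pin (0.534, 0.0025)
- knob (0.515, 0.006)
- press point about (0.482, -0.047)

The plan is to shut the fingers and turn the fist so its flat side faces (+x,+y). Then I push the knob along its chord above everything else.

{"method": "servo_tool", "body": {
  "commands": [
    [[1,-30,30,-20,0,0,-0.1],[1,-62,62,-40,0,0,-0.2],[1,-95,95,-60,0,0,-0.3],[1,-128,128,-80,0,0,-0.4],[1,-160,160,-100,0,0,-0.49]]
  ]
}}

```text
time_s: 0.6
tcp_pos: [0.2861, -0.3988, 0.3334]
ee_rot: [[-0.709, -0.706, -0.001], [-0.706, 0.709, 0.001], [-0.0, 0.001, -1.0]]
wrist_force: [1.2, -0.9, -0.7]
gripper_width: 0.631
gripper_force: 0.0
```

```bash
cat >> h.py <<'E'
def go(x,y,z,yaw=None):
    from station import r
    s=r.sense();R=s["ee_rot"];d=R.T@(np.array([x,y,z])-s["tcp_pos"])*1000
    ya=np.degrees(np.arctan2(R[1,1],R[0,1]))
    print("t",s["time_s"],"tcp",s["tcp_pos"].round(4),"yaw",ya.round(2),"zax",R[:,2].round(4),"w",s["gripper_width"],"F",s["wrist_force"].round(1))
    print("shift",d.round(1),"az",None if yaw is None else round(-np.radians((yaw-ya+180)%360-180),3))
E
python3 -c "
from h import *
go(.4948,-.0145,.33,135)"
```

```text
t 0.6 tcp [ 0.2861 -0.3988  0.3334] yaw 134.88 zax [-5.e-04  8.e-04 -1.e+00] w 0.6305595929902245 F [ 1.2 -0.9 -0.7]
shift [-419.1  125.     3.6] az -0.002
```

{"method": "servo_tool", "body": {
  "commands": [
    [[1,-42,12,0,0,0,0],[1,-84,25,0,0,0,0],[1,-126,37,0,0,0,0],[1,-168,50,0,0,0,0],[1,-210,62,0,0,0,0]]
  ]
}}

```text
time_s: 1.1
tcp_pos: [0.3917, -0.2071, 0.333]
ee_rot: [[-0.711, -0.703, -0.0], [-0.703, 0.711, 0.0], [-0.0, 0.0, -1.0]]
wrist_force: [0.9, -0.4, 0.1]
gripper_width: 0.171
gripper_force: 0.0
```

{"method": "servo_tool", "body": {
  "commands": [
    [[1,-45,14,0,0,0,0],[1,-90,28,0,0,0,0],[1,-135,42,0,0,0,0],[1,-175,54,0,0,0,0],[1,-207,62,0,0,0,0]]
  ]
}}

```text
time_s: 1.6
tcp_pos: [0.4955, -0.017, 0.3327]
ee_rot: [[-0.71, -0.704, -0.001], [-0.704, 0.71, 0.0], [0.0, 0.001, -1.0]]
wrist_force: [0.7, -0.4, -0.3]
gripper_width: 0.001
gripper_force: 0.0
```

{"method": "servo_tool", "body": {
  "commands": [
    [[1,0,0,0,0,0,0],[1,0,0,0,0,0,0],[1,0,0,0,0,0,0],[1,0,0,0,0,0,0],[1,0,0,0,0,0,0]]
  ]
}}

```text
time_s: 2.1
tcp_pos: [0.4947, -0.0201, 0.3334]
ee_rot: [[-0.712, -0.702, 0.0], [-0.702, 0.712, 0.0], [-0.0, -0.0, -1.0]]
wrist_force: [-0.3, -0.0, -0.1]
gripper_width: 0.005
gripper_force: 0.0
```

```bash
python3 - <<'E'
from h import *
go(.4948,-.0145,.285,135)
from station import r
import cv2
t=r.capture("top")["pixels"];s=r.capture("side")["pixels"]
f=lambda a:cv2.resize(a[:,:,::-1],None,fx=4,fy=4,interpolation=2)
cv2.imwrite("pics/m1.png",np.hstack([f(t[115:255,255:355]),f(s[70:210,240:340])]))
E
```

```text
t 2.1 tcp [ 0.4947 -0.0201  0.3334] yaw 134.6 zax [ 4.e-04  1.e-04 -1.e+00] w 0.0051058382526414274 F [-0.3 -0.  -0.1]
shift [-4.   4.  48.4] az -0.007
```

View pics/m1.png

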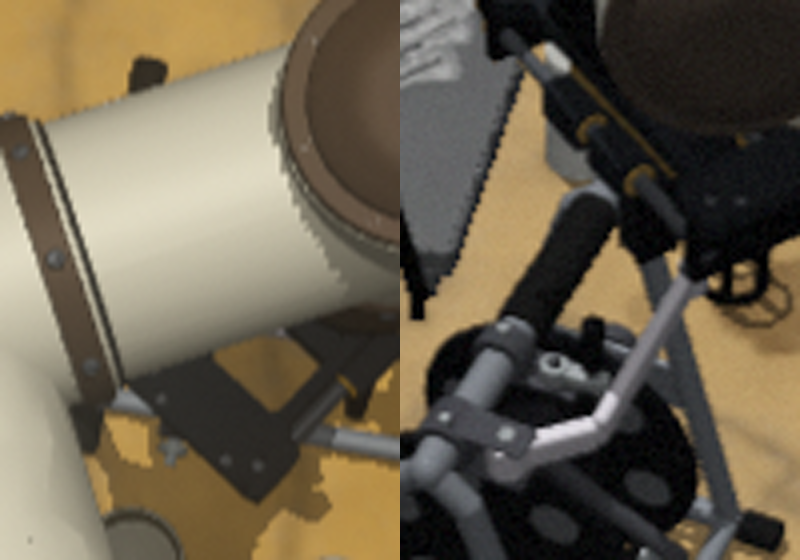

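The top view is blocked by the arm. In the side view the knob is at (593,335), and the dark fist is up and to its right, around (690,250). I'll lower it to knob height.

{"method": "servo_tool", "body": {
  "commands": [
    [[1,0,0,12,0,0,0],[1,-1,1,24,0,0,0],[1,-2,2,36,0,0,0],[1,-2,4,48,0,0,0],[1,-2,4,48,0,0,0]]
  ]
}}

```text
time_s: 2.7
tcp_pos: [0.4923, -0.015, 0.2826]
ee_rot: [[-0.711, -0.703, -0.005], [-0.703, 0.711, -0.001], [0.004, 0.003, -1.0]]
wrist_force: [-0.8, 0.0, 0.4]
gripper_width: 0.008
gripper_force: 0.0
```

```bash
python3 - <<'E'
from h import *
go(.4948,-.0145,.285,135)
from station import r
import cv2
P=r.sense()["tcp_pos"]
for q in(P-[0,0,.011],P-[0,0,.011]+.0000,[.5147,.0059,.294]):print(proj("side",q))
s=r.capture("side")["pixels"]
cv2.imwrite("pics/m2.png",cv2.resize(s[90:210,230:370,::-1],None,fx=5,fy=5,interpolation=2))
E
```

```text
t 2.7 tcp [ 0.4923 -0.015   0.2826] yaw 134.68 zax [-5.e-03 -8.e-04 -1.e+00] w 0.008352909367180831 F [-0.8  0.   0.4]
shift [-2.1 -1.4 -2.5] az -0.006
[301.05982772 151.62938748]
[301.05982772 151.62938748]
[287.73328017 149.58630783]
```

View pics/m2.png

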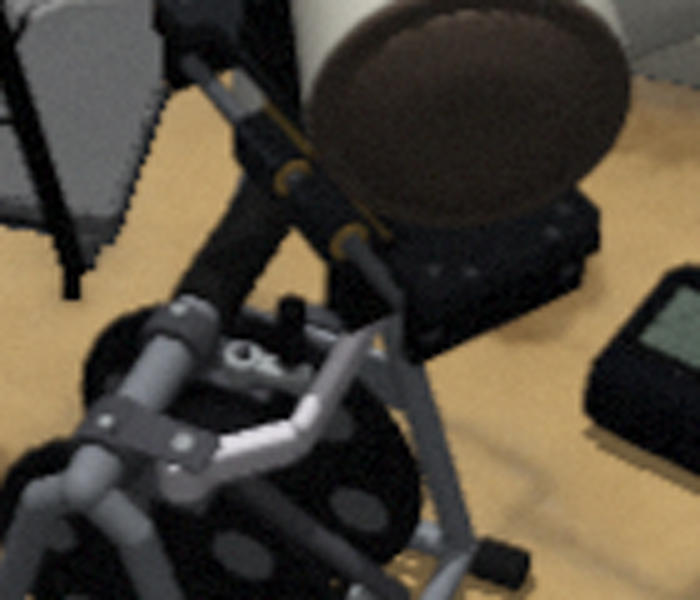

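In the side view the fist's tip is at about (345,312), just right of the knob at (292,315) and clear above the lever. Now I'll push along tool -x.

{"method": "servo_tool", "body": {
  "commands": [
    [[1,-3,-1,-2,0,0,0],[1,-7,-1,-2,0,0,0],[1,-10,-1,-2,0,0,0],[1,-14,-1,-2,0,0,0],[1,-17,-1,-2,0,0,0]]
  ]
}}

```text
time_s: 3.25
tcp_pos: [0.5056, -0.0041, 0.2872]
ee_rot: [[-0.711, -0.703, -0.003], [-0.703, 0.711, -0.001], [0.003, 0.001, -1.0]]
wrist_force: [-5.2, -1.3, 2.7]
gripper_width: 0.006
gripper_force: 2.3
```

{"method": "servo_tool", "body": {
  "commands": [
    [[1,-3,0,0,0,0,0],[1,-6,0,0,0,0,0],[1,-9,0,0,0,0,0],[1,-12,0,0,0,0,0],[1,-15,0,0,0,0,0]]
  ]
}}

```text
time_s: 3.75
tcp_pos: [0.5146, 0.0073, 0.286]
ee_rot: [[-0.711, -0.703, -0.007], [-0.703, 0.711, 0.001], [0.004, 0.005, -1.0]]
wrist_force: [-5.1, 2.4, 0.4]
gripper_width: 0.004
gripper_force: 2.5
```

```bash
python3 -c "
from h import *
go(.521,.0117,.285,135)"
```

```text
t 3.75 tcp [0.5146 0.0073 0.286 ] yaw 134.68 zax [-6.8e-03  9.0e-04 -1.0e+00] w 0.004046229021974235 F [-5.1  2.4  0.4]
shift [-7.6 -1.4  0.9] az -0.006
```

{"method": "servo_tool", "body": {
  "commands": [
    [[1,-2,0,0,0,0,0],[1,-4,0,0,0,0,0],[1,-6,0,0,0,0,0],[1,-7,0,0,0,0,0],[1,-7,0,0,0,0,0]]
  ]
}}

```text
time_s: 4.25
tcp_pos: [0.5225, 0.0115, 0.2871]
ee_rot: [[-0.711, -0.703, 0.0], [-0.703, 0.711, -0.0], [0.0, -0.001, -1.0]]
wrist_force: [-0.9, -1.7, -0.9]
gripper_width: 0.003
gripper_force: 0.7
```

```bash
python3 - <<'E'
from h import *
go(.521,.0117,.285,135)
from station import r
import cv2
s=r.capture("side")["pixels"]
cv2.imwrite("pics/m3.png",cv2.resize(s[110:190,230:330,::-1],None,fx=6,fy=6,interpolation=2))
E
```

```text
t 4.25 tcp [0.5225 0.0115 0.2871] yaw 134.67 zax [ 3.e-04 -5.e-04 -1.e+00] w 0.0033755840715275504 F [-0.9 -1.7 -0.9]
shift [0.9 1.2 2.1] az -0.006
```

View pics/m3.png

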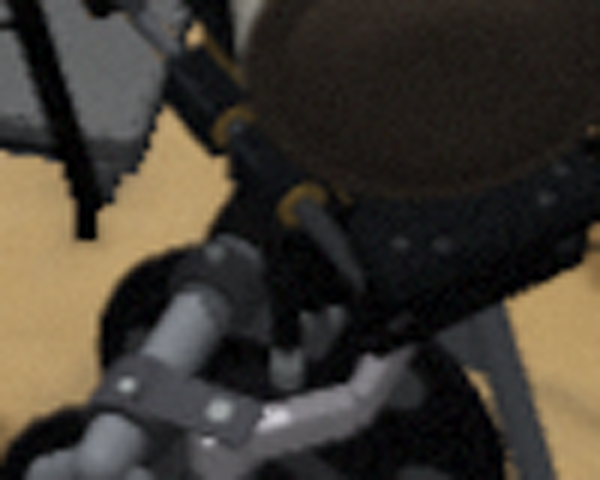

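The knob has swung left: the prop nose is now at (287,365), beside the lever's elbow, and the fist's position implies about 1.45 rad. I'll back off along the push line, then turn the fist for the press.

{"method": "servo_tool", "body": {
  "commands": [
    [[1,10,0,0,0,0,0],[1,25,0,-5,0,0,0],[1,45,5,-15,0,0,-0.1],[1,70,10,-20,0,0,-0.22],[1,93,16,-20,0,0,-0.35]]
  ]
}}

```text
time_s: 4.8
tcp_pos: [0.4441, -0.0435, 0.3089]
ee_rot: [[-0.422, -0.906, 0.004], [-0.906, 0.422, 0.0], [-0.002, -0.004, -1.0]]
wrist_force: [0.5, -0.6, 0.6]
gripper_width: 0.0
gripper_force: 0.0
```

{"method": "servo_tool", "body": {
  "commands": [
    [[1,0,0,0,0,0,-0.12],[1,0,0,0,0,0,-0.24],[1,0,0,0,0,0,-0.35],[1,0,0,0,0,0,-0.35],[1,0,0,0,0,0,-0.35]]
  ]
}}

```text
time_s: 5.3
tcp_pos: [0.4445, -0.0428, 0.3078]
ee_rot: [[-0.094, -0.996, 0.002], [-0.996, 0.094, 0.0], [-0.0, -0.002, -1.0]]
wrist_force: [-0.4, 0.2, -0.8]
gripper_width: 0.005
gripper_force: 0.0
```

```bash
python3 - <<'E'
from h import *
go(.448,-.044,.249,175)
from station import r
import cv2
s=r.capture("side")["pixels"];t=r.capture("top")["pixels"]
f=lambda a:cv2.resize(a[:,:,::-1],None,fx=4,fy=4,interpolation=2)
cv2.imwrite("pics/m4.png",np.hstack([f(t[115:255,265:365]),f(s[80:220,230:330])]))
E
```

```text
t 5.3 tcp [ 0.4445 -0.0428  0.3078] yaw 174.63 zax [ 1.7e-03  3.0e-04 -1.0e+00] w 0.005314502787615552 F [-0.4  0.2 -0.8]
shift [ 0.9 -3.5 58.8] az -0.006
```

View pics/m4.png

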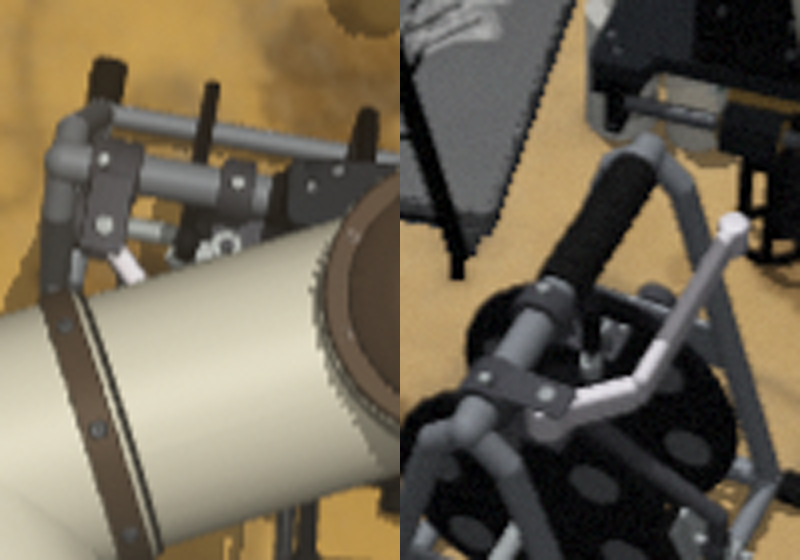

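In the top view the prop now points left, with its pin at (227,245) and nose at (176,256). The lever is at rest and the fist is clear in front of it. I'll quantify the prop angle and then descend.

```bash
python3 - <<'E'
from h import *
pt=lambda u,v:((u+.5)/4-.5+265,(v+.5)/4-.5+115)
ps=lambda u,v:((u-400+.5)/4-.5+230,(v+.5)/4-.5+80)
print(two(pt(176,256),ps(590,365)))
for z in(.25,.255,.26):
    d=onz("top",pt(176,256),z)-onz("top",pt(227,245),z+.003);d=d[:2];mx=np.array([-.978,.208]);y=np.array([.208,.978])
    print(z,.17+np.arctan2(d@y,d@mx),np.linalg.norm(d))
E
```

```text
(array([0.53166911, 0.02594793, 0.25024326]), np.float64(0.0007356590911559011))
0.25 1.370978808911016 0.024481291900182486
0.255 1.3710869464624134 0.024358188176365987
0.26 1.3711961825962913 0.02423508474028127
```

{"method": "servo_tool", "body": {
  "commands": [
    [[1,1,-1,12,0,0,0],[1,1,-2,25,0,0,0],[1,1,-3,40,0,0,0],[1,1,-3,52,0,0,0],[1,1,-3,59,0,0,0]]
  ]
}}

```text
time_s: 5.9
tcp_pos: [0.4469, -0.0438, 0.2462]
ee_rot: [[-0.092, -0.996, -0.003], [-0.996, 0.092, -0.0], [0.001, 0.003, -1.0]]
wrist_force: [-0.1, -0.0, -0.9]
gripper_width: 0.005
gripper_force: 0.0
```

{"method": "servo_tool", "body": {
  "commands": [
    [[1,0,-2,0,0,0,0],[1,0,-4,0,0,0,0],[1,0,-6,0,0,0,0],[1,0,-8,0,0,0,0],[1,0,-10,0,0,0,0]]
  ]
}}

```text
time_s: 6.4
tcp_pos: [0.458, -0.0445, 0.2485]
ee_rot: [[-0.091, -0.996, 0.001], [-0.996, 0.091, 0.0], [-0.0, -0.001, -1.0]]
wrist_force: [0.3, 0.3, -0.2]
gripper_width: 0.005
gripper_force: 0.0
```

The prop is at about 1.37 rad. Now I'll press in steadily.

{"method": "servo_tool", "body": {
  "commands": [
    [[1,0,-3,0,0,0,0],[1,0,-6,0,0,0,0],[1,0,-9,0,0,0,0],[1,0,-12,0,0,0,0],[1,0,-15,0,0,0,0]]
  ]
}}

```text
time_s: 6.9
tcp_pos: [0.4728, -0.046, 0.2481]
ee_rot: [[-0.091, -0.996, -0.0], [-0.996, 0.091, -0.0], [0.0, 0.0, -1.0]]
wrist_force: [0.0, 0.3, -0.9]
gripper_width: 0.003
gripper_force: 0.7
```

{"method": "servo_tool", "body": {
  "commands": [
    [[1,0,-1,0,0,0,0],[1,0,-2,0,0,0,0],[1,0,-3,0,0,0,0],[1,0,-4,0,0,0,0],[1,0,-5,0,0,0,0]]
  ]
}}

```text
time_s: 7.4
tcp_pos: [0.4772, -0.0465, 0.248]
ee_rot: [[-0.091, -0.996, -0.001], [-0.996, 0.091, -0.0], [0.0, 0.001, -1.0]]
wrist_force: [-2.6, -1.4, -0.1]
gripper_width: 0.005
gripper_force: 1.0
```

{"method": "servo_tool", "body": {
  "commands": [
    [[1,0,-1,0,0,0,0],[1,0,-2,0,0,0,0],[1,0,-3,0,0,0,0],[1,0,-4,0,0,0,0],[1,0,-4,0,0,0,0]]
  ]
}}

```text
time_s: 7.9
tcp_pos: [0.4816, -0.0468, 0.2481]
ee_rot: [[-0.091, -0.996, -0.0], [-0.996, 0.091, -0.0], [0.0, 0.0, -1.0]]
wrist_force: [-2.5, -0.4, 0.6]
gripper_width: 0.008
gripper_force: 1.1
```

{"method": "servo_tool", "body": {
  "commands": [
    [[1,0,-1,0,0,0,0],[1,0,-1,0,0,0,0],[1,0,-2,0,0,0,0],[1,0,-3,0,0,0,0],[1,0,-3,0,0,0,0]]
  ]
}}

```text
time_s: 8.4
tcp_pos: [0.4846, -0.047, 0.2481]
ee_rot: [[-0.091, -0.996, 0.0], [-0.996, 0.091, -0.0], [0.0, -0.0, -1.0]]
wrist_force: [-2.7, -1.0, 0.3]
gripper_width: 0.006
gripper_force: 1.2
```

{"method": "servo_tool", "body": {
  "commands": [
    [[1,0,-1,0,0,0,0],[1,0,-1,0,0,0,0],[1,0,-2,0,0,0,0],[1,0,-2,0,0,0,0],[1,0,-2,0,0,0,0]]
  ]
}}

```text
time_s: 8.9
tcp_pos: [0.4865, -0.0472, 0.2481]
ee_rot: [[-0.091, -0.996, -0.0], [-0.996, 0.091, -0.0], [0.0, 0.0, -1.0]]
wrist_force: [-2.7, -1.9, 0.7]
gripper_width: 0.008
gripper_force: 1.4
```

{"method": "servo_tool", "body": {
  "commands": [
    [[1,0,-1,0,0,0,0],[1,0,-1,0,0,0,0],[1,0,-2,0,0,0,0],[1,0,-2,0,0,0,0],[1,0,-2,0,0,0,0]]
  ]
}}

```text
time_s: 9.4
tcp_pos: [0.4885, -0.0474, 0.2481]
ee_rot: [[-0.091, -0.996, -0.0], [-0.996, 0.091, -0.0], [0.0, 0.0, -1.0]]
wrist_force: [-2.5, -3.4, 1.4]
gripper_width: 0.009
gripper_force: 1.6
```

{"method": "servo_tool", "body": {
  "commands": [
    [[1,0,-1,0,0,0,0],[1,0,-1,0,0,0,0],[1,0,-2,0,0,0,0],[1,0,-2,0,0,0,0],[1,0,-2,0,0,0,0]]
  ]
}}

```text
time_s: 9.9
tcp_pos: [0.4905, -0.0476, 0.2481]
ee_rot: [[-0.091, -0.996, -0.0], [-0.996, 0.091, -0.0], [0.0, 0.0, -1.0]]
wrist_force: [-3.6, -2.4, 1.1]
gripper_width: 0.005
gripper_force: 1.8
```

{"method": "servo_tool", "body": {
  "commands": [
    [[1,0,-1,0,0,0,0],[1,0,-1,0,0,0,0],[1,0,-2,0,0,0,0],[1,0,-2,0,0,0,0],[1,0,-2,0,0,0,0]]
  ]
}}

```text
time_s: 10.4
tcp_pos: [0.4924, -0.0478, 0.2481]
ee_rot: [[-0.091, -0.996, -0.0], [-0.996, 0.091, -0.0], [0.0, 0.0, -1.0]]
wrist_force: [-4.3, -3.2, 0.0]
gripper_width: 0.007
gripper_force: 1.9
```

{"method": "servo_tool", "body": {
  "commands": [
    [[1,0,-1,0,0,0,0],[1,0,-1,0,0,0,0],[1,0,-1,0,0,0,0],[1,0,-1,0,0,0,0],[1,0,-1,0,0,0,0]]
  ]
}}

```text
time_s: 10.9
tcp_pos: [0.4934, -0.0478, 0.2481]
ee_rot: [[-0.091, -0.996, -0.0], [-0.996, 0.091, -0.0], [0.0, 0.0, -1.0]]
wrist_force: [-2.9, -3.1, 1.9]
gripper_width: 0.002
gripper_force: 1.9
```

```bash
python3 - <<'E'
from h import *
go(.4935,-.0478,.2481)
from station import r
import cv2
s=r.capture("side")["pixels"]
cv2.imwrite("pics/m5.png",cv2.resize(s[90:200,230:350,::-1],None,fx=5,fy=5,interpolation=2))
E
```

```text
t 10.9 tcp [ 0.4934 -0.0478  0.2481] yaw 174.79 zax [-1.e-04 -1.e-04 -1.e+00] w 0.0020765006782286705 F [-2.9 -3.1  1.9]
shift [-0.1 -0.1  0. ] az None
```

View pics/m5.png

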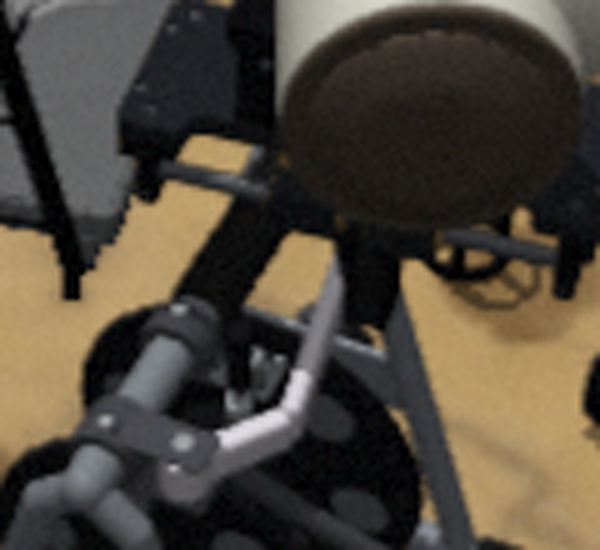

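The image shows the fist against the front of the blade at about (345,300), with the elbow moved to (293,405), so the lever is at roughly 0.19 rad and not yet biting. The prop is still aside. I'll continue.

{"method": "servo_tool", "body": {
  "commands": [
    [[1,0,-1,0,0,0,0],[1,0,-1,0,0,0,0],[1,0,-2,0,0,0,0],[1,0,-2,0,0,0,0],[1,0,-2,0,0,0,0]]
  ]
}}

```text
time_s: 11.45
tcp_pos: [0.4946, -0.0483, 0.2481]
ee_rot: [[-0.091, -0.996, -0.002], [-0.996, 0.091, -0.001], [0.001, 0.002, -1.0]]
wrist_force: [-5.8, -5.2, 2.4]
gripper_width: 0.003
gripper_force: 3.0
```

{"method": "servo_tool", "body": {
  "commands": [
    [[1,0,-1,0,0,0,0],[1,0,-1,0,0,0,0],[1,0,-1,0,0,0,0],[1,0,-1,0,0,0,0],[1,0,-1,0,0,0,0]]
  ]
}}

```text
time_s: 11.95
tcp_pos: [0.495, -0.0485, 0.2481]
ee_rot: [[-0.091, -0.996, -0.003], [-0.996, 0.091, -0.001], [0.001, 0.003, -1.0]]
wrist_force: [-7.3, -4.0, 2.6]
gripper_width: 0.01
gripper_force: 3.7
```

{"method": "servo_tool", "body": {
  "commands": [
    [[1,0,-1,0,0,0,0],[1,0,-1,0,0,0,0],[1,0,-1,0,0,0,0],[1,0,-1,0,0,0,0],[1,0,-1,0,0,0,0]]
  ]
}}

```text
time_s: 12.45
tcp_pos: [0.4955, -0.0487, 0.248]
ee_rot: [[-0.091, -0.996, -0.005], [-0.996, 0.091, -0.001], [0.001, 0.005, -1.0]]
wrist_force: [-8.6, -3.1, 3.1]
gripper_width: 0.005
gripper_force: 4.4
```

{"method": "servo_tool", "body": {
  "commands": [
    [[1,0,-1,0,0,0,0],[1,0,-1,0,0,0,0],[1,0,-1,0,0,0,0],[1,0,-1,0,0,0,0],[1,0,-1,0,0,0,0]]
  ]
}}

```text
time_s: 12.95
tcp_pos: [0.496, -0.0489, 0.248]
ee_rot: [[-0.091, -0.996, -0.006], [-0.996, 0.091, -0.001], [0.002, 0.006, -1.0]]
wrist_force: [-9.6, -2.4, 4.4]
gripper_width: 0.005
gripper_force: 5.1
```

{"method": "servo_tool", "body": {
  "commands": [
    [[1,0,-1,0,0,0,0],[1,0,-1,0,0,0,0],[1,0,-2,0,0,0,0],[1,0,-2,0,0,0,0],[1,0,-2,0,0,0,0]]
  ]
}}

```text
time_s: 13.45
tcp_pos: [0.4966, -0.0491, 0.248]
ee_rot: [[-0.091, -0.996, -0.009], [-0.996, 0.091, -0.001], [0.002, 0.009, -1.0]]
wrist_force: [-13.0, -2.0, 7.1]
gripper_width: 0.006
gripper_force: 7.1
```

{"method": "servo_tool", "body": {
  "commands": [
    [[1,0,0,0,0,0,0],[1,0,0,0,0,0,0],[1,0,0,0,0,0,0],[1,0,0,0,0,0,0],[1,0,0,0,0,0,0]]
  ]
}}

```text
time_s: 13.95
tcp_pos: [0.4965, -0.0491, 0.248]
ee_rot: [[-0.091, -0.996, -0.009], [-0.996, 0.091, -0.001], [0.002, 0.009, -1.0]]
wrist_force: [-13.3, -2.2, 7.6]
gripper_width: 0.005
gripper_force: 7.0
```

{"method": "servo_tool", "body": {
  "commands": [
    [[1,0,0,0,0,0,0],[1,0,0,0,0,0,0],[1,0,0,0,0,0,0],[1,0,0,0,0,0,0],[1,0,0,0,0,0,0]]
  ]
}}

```text
time_s: 14.45
tcp_pos: [0.4965, -0.0491, 0.2479]
ee_rot: [[-0.091, -0.996, -0.009], [-0.996, 0.091, -0.001], [0.002, 0.009, -1.0]]
wrist_force: [-13.5, -2.2, 6.8]
gripper_width: 0.005
gripper_force: 7.0
```

The push is steady at about 13-15 N, with the lever at about 0.24 rad, short of the bar. I'm handing it in.

```bash
python3 -c "
from station import r
print(r.finish_job())"
```

```text
the job is handed in; nothing more can be done
None
```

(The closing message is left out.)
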